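# Sort left- and right-hand rack brackets into their pans

### The arm

A 6-joint arm with a two-finger parallel gripper is mounted at the origin on the work surface. World frame = base frame: x ahead of the robot, y to its left, z up, the work surface at z = 0. Lengths are in m, angles in rad, forces in N, time in s.
With the tool pointing down it reaches from about 0.35 to 0.925 m from the base axis. Payload 6.4 kg.
Tool frame: the origin (TCP) lies at the very end of the fingers, on their centre line; the grasp point (between the pads) lies 19 mm behind it (robot.grip_point_offset is the z of the grasp point in the tool frame, in m); z points along the fingers, y is the direction in which the jaws open and shut (so a half turn about z gives the same grasp; the last joint's range is limited). The gripper opens to 94 mm and grips with 3 to 60 N. Pads are 16 mm wide; open, the fingers measure 119 mm over their backs; the gripper's body (75 mm by 177 mm) begins 78 mm behind the grasp point.
Start: joints at [1.125, 0.245, 1.558, -0, 1.339, -0.174], TCP at [0.174, 0.626, 0.205] pointing down, gripper open.
Joint ranges: [-3.13, 3.13], [-1.02, 2.26], [0.13, 2.54], [-0.95, 4.09], [0.21, 2.88], [-2.74, 2.74]. Speed limits (rad/s): [2.57, 2.57, 3.14, 3.14, 3.14, 3.14].

### API

Orientations are given as a unit quaternion [w, x, y, z].
In Python, from workcell import robot gives the robot as it stands.
- The arm moves only by the tool drive_tool, never from a script. Its argument "increments" is one flat list of numbers, 5 for each row, row after row: the shift along the tool's x, y, z in cm, then the turn about the tool's z in rad, then the closure, from -1 (fully open) to 1 (shut). A call has 1 to 20 rows; each row shifts and turns the commanded pose from where the row before left it, along the tool's axes as they then stand; what a row does not reach is not made up. A row lasts 1/10 s, in which the tool goes at most 50 mm and 8.59 degrees, less where a joint would pass 70% of its speed; a pose out of reach is approached as far as the arm can. A call with a gripper value outside its range is refused whole. The fingers move at their own pace and stop on an object; "force" is the grip in N (left out, the last holds). Time passes only in rows, so rows that do not move let the fingers close. It gives the time, the measured TCP pose, the force and the opening at its end, in the units of the state.
- robot.sense(): the state, without advancing time (a new reading comes with each control period).
- robot.read_camera(name): name is "scene" or "top" or "wrist"; returns (picture, depth): 480x640x3 uint8, red, green, blue; 480x640 float32, m along the optical axis (not along the pixel's ray), 0 where there is no reading.
- robot.calibration(name): a dict with "vertical_fov" (degrees; the focal length in pixels is half the picture's height over the tangent of half this angle, whatever the lens; pixels are square), "cx", "cy" (the principal point, pixels), "dist" ([k1, k2, p1, p2, k3] as OpenCV has them; the pictures are not rectified), "R" (3x3) and "t" (3): a world point X has camera coordinates R X + t. Camera axes: x right, y down, z forward; pixel columns grow to the right and rows downward; lengths in m; the calibration is good to about 2 mm. A picture is of the moment at which its call begins: read the wrist's pose just before it. calibration takes no time and is no camera call; for the wrist camera it gives the pose at the moment of the call.
- robot.hand_in(): hands the job in, once; it reports no verdict.
The state is a dict: "t": time; "joint_pos": joint angles; "joint_vel": joint speeds; "joint_torque": joint torques, N m; "position": TCP position; "orientation": TCP orientation; "force": force on the tool from outside, world axes, zero at the start; "wrist_torque": the same for the moment, N m; "opening": finger opening in m.
Only numpy, scipy, OpenCV 4.12 (cv2) and the standard library are available. Lean on these libraries where they do the work, as an engineer would, in place of code of your own. Each camera call takes 0.05 s, during which the arm holds its last target. There are 200 camera calls.

### The job

Sort the three loose dark metal tray-rack brackets by hand: lay each one in the sheet pan whose bolted-down sample bracket is of the same hand, not its mirror image. They must lie base down, flat on the pan's floor, not on each other or on the rim. Leave the carton, the jar and the cardboard ring where they are.

Things in the scene. Friction and masses are not known exactly. Their poses are not given: they have to be found in the camera images.
- left1_mid (a point): Centre, 21 mm above the underside, of a loose left-hand dark metal bracket, 0.16 kg, base down. Bar 120 x 30 x 5 mm along x; on it an upright web (pinch here) 80 mm long in x, 10 thick in y, top 42 above the underside. At the +x end a flat ear (x 24 to 60) with a stud 18 high reaches to +45 mm in y: seen from above, looking along the bar towards the eared end, it is on the left. z is up.
- left2_mid (a point): Centre, 21 mm above the underside, of a loose left-hand dark metal bracket, 0.16 kg, base down. Bar 120 x 30 x 5 mm along x; on it an upright web (pinch here) 80 mm long in x, 10 thick in y, top 42 above the underside. At the +x end a flat ear (x 24 to 60) with a stud 18 high reaches to +45 mm in y: seen from above, looking along the bar towards the eared end, it is on the left. z is up.
- right1_mid (a point): Centre, 21 mm above the underside, of a loose right-hand dark metal bracket, 0.16 kg, base down. Bar 120 x 30 x 5 mm along x; on it an upright web (pinch here) 80 mm long in x, 10 thick in y, top 42 above the underside. At the +x end a flat ear (x 24 to 60) with a stud 18 high reaches to -45 mm in y: seen from above, looking along the bar towards the eared end, it is on the right. z is up.
- pan_left_floor (a point): Centre of the inner floor (4 mm above the table) of the fixed aluminium pan for left-hand brackets. Inside 252 mm in x, 172 in y; rim 32 above the table; walls 4 thick, lip to 96 mm from the centre in y. x points along it, away from the robot, to its wooden sample block; z up. The two pans differ only in the sample and may change places.
- pan_left_sample (a point): Centre of the left-hand sample, like the loose brackets, bolted on a wooden block 90 x 170 x 30 mm at the far end of its pan, 182 mm from the pan's centre; shows which hand belongs there. Axes are the pan's: eared end at +y, ear towards -x (to the pan). Its web's top is 72 mm above the table.
- pan_right_floor (a point): Centre of the inner floor (4 mm above the table) of the fixed aluminium pan for right-hand brackets. Inside 252 mm in x, 172 in y; rim 32 above the table; walls 4 thick, lip to 96 mm from the centre in y. x points along it, away from the robot, to its wooden sample block; z up. The two pans differ only in the sample and may change places.
- pan_right_sample (a point): Centre of the right-hand sample, like the loose brackets, bolted on a wooden block 90 x 170 x 30 mm at the far end of its pan, 182 mm from the pan's centre; shows which hand belongs there. Axes are the pan's: eared end at +y, ear towards +x (away from the pan). Its web's top is 72 mm above the table.
- carton: A bystander: slim closed kraft-board carton, 160 x 45 x 28 mm (x, y, z), lying loose beyond the brackets; origin at the centre of its underside.
- jar: A bystander: loose amber jar with a black cap, 64 mm across and 85 mm high, beyond the brackets; origin at the centre of its underside.
- tape: A bystander: loose cardboard ring core, 90 mm across outside, 45 mm high, lying flat beyond the brackets; origin at the centre of its underside.
Mind the look-alikes: they are no part of the job. Leave any purple or red look-alike of the part that bears right1_mid alone.

How it is judged:
By the outcome, as a careful person would: the job done as asked, in the order asked, and still so for the second after the job is handed in, with the robot touching nothing.
It also fails if it takes over 64 s, if anything falls off the work surface, if the arm or the gripper's body presses on something with over 40 N, if the wrist force passes 120 N, or if a joint passes its speed limit or range.

## Working session

There is one attempt and no reset: what is moved stays moved. The work goes in short steps, Python scripts to look and compute and a tool call to move; the robot and the scene stay as the last step left them, time stands still between calls to the robot, and variables do not carry over. Pictures are saved under pics/ and viewed, about 8 in all and at most 12, crops included, and the job is handed in when it is done.

Besides the shell and the picture viewer there is one more tool, called after "Request:" as name(argument=value, ...) on one line, values as JSON. drive_tool: Moves the arm, as the interface text tells. Its arguments: {"type":"object","properties":{"increments":{"type":"array","items":{"type":"number"}},"force":{"type":"number"}},"required":["increments"]}

```bash
mkdir -p pics
cat > h.py <<'E'
import numpy as np, cv2
from workcell import robot
def K(c):
    f=240/np.tan(np.radians(c["vertical_fov"])/2)
    return np.array([[f,0,c["cx"]],[0,f,c["cy"]],[0,0,1.]])
def cloud(name):
    c=robot.calibration(name); im,d=robot.read_camera(name)
    u,v=np.meshgrid(np.arange(640.),np.arange(480.))
    p=cv2.undistortPoints(np.stack([u,v],-1).reshape(-1,1,2),K(c),np.array(c["dist"],float)).reshape(480,640,2)
    P=np.dstack([p*d[...,None],d]); R=np.array(c["R"]);t=np.array(c["t"])
    W=(P-t)@R; W[d==0]=np.nan
    return im,d,W
def save(n,im): cv2.imwrite('pics/'+n+'.png',im[...,::-1])
E
python3 - <<'E'
from h import *
s=robot.sense();print(s)
for n in("top","scene"):
    im,d,W=cloud(n);save(n+'0',im);np.savez('/tmp/'+n,im=im,W=W)
    print(n,robot.calibration(n)['t'],np.nanmin(W,(0,1)),np.nanmax(W,(0,1)))
E
```

```text
{'t': 0.0, 'joint_pos': array([ 1.12489864e+00,  2.45814920e-01,  1.55900767e+00,  5.63007775e-06,
        1.33866611e+00, -1.74072856e-01]), 'joint_vel': array([ 0.00079275, -0.00079225, -0.00131489, -0.00029175, -0.00064349,
        0.00099948]), 'joint_torque': array([ 3.82444059e-04, -4.15834701e+01, -3.14598906e+01,  6.84667658e-02,
        3.33155890e-02, -1.64804519e-04]), 'position': array([0.174234  , 0.62559621, 0.20434822]), 'orientation': array([-2.91798530e-04,  1.35494953e-01,  9.90777583e-01, -9.02005531e-04]), 'force': array([-0.93012863,  0.84285153,  0.02799251]), 'wrist_torque': array([ 0.02414722, -0.01774495, -0.00749029]), 'opening': 0.0940135647882872}
top [0.00544692 0.55600335 1.29833538] [-0.05378201 -1.34526852 -0.77640937] [1.64138553 1.27805521 0.52126347]
scene [-0.01587084 -0.39492372  1.36726638] [-2.33482663 -2.14466456 -0.76763874] [0.95148364 2.02130029 0.44710411]
```

View pics/top0.png

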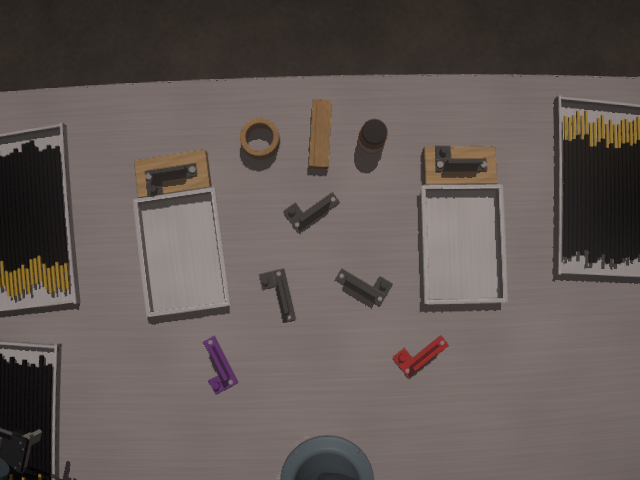

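View pics/scene0.png

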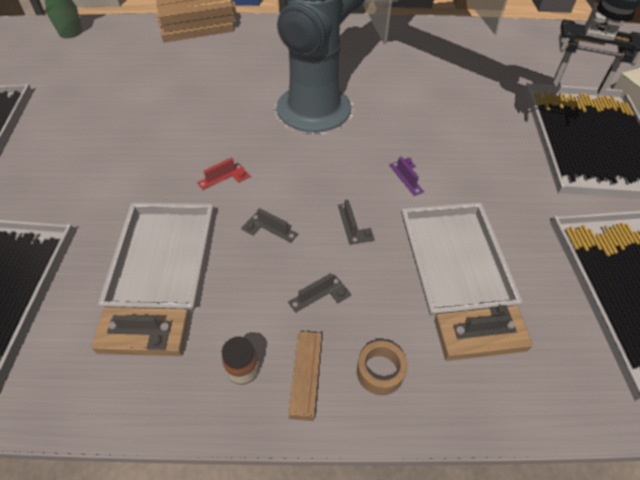

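```bash
cat > m.py <<'E'
from h import *
def web(W,reg,zlo,zhi):
    u0,u1,v0,v1=reg; P=W[v0:v1,u0:u1].reshape(-1,3); P=P[np.isfinite(P[:,2])]
    S=P[(P[:,2]>zlo)&(P[:,2]<zhi)]
    (cx,cy),(w,h),a=cv2.minAreaRect((S[:,:2]*1000).astype(np.float32))
    c=S.mean(0); q=np.linalg.svd(S[:,:2]-c[:2],full_matrices=False)[2][0]
    return S,c,np.array([cx,cy])/1000,(w,h),np.degrees(np.arctan2(q[1],q[0]))
E
python3 - <<'E'
from m import *
D=np.load('/tmp/top.npz');im,W=D['im'],D['W']
for n,r in dict(A=(280,345,188,236),B=(255,300,262,328),C=(330,398,262,312),red=(390,455,330,382)).items():
    S,c,c2,wh,a=web(W,r,.03,.055); print(n,len(S),c.round(4),c2.round(4),np.round(wh,1),a.round(1))
    S,c,c2,wh,a=web(W,r,.018,.03); 
    print('   18-30',len(S),c.round(4))
for n,r in dict(L=(120,235,185,325),R=(412,515,180,312)).items():
    S,c,c2,wh,a=web(W,r,.024,.036); S=S[:]; print(n,len(S),c.round(4),c2.round(4),np.round(wh,1),a.round(1), cv2.minAreaRect((S[:,:2]*1000).astype(np.float32)))
for n,r in dict(Ls=(138,208,150,190),Rs=(425,500,145,180)).items():
    S,c,c2,wh,a=web(W,r,.063,.08); print(n,len(S),c.round(4),c2.round(4),np.round(wh,1),a.round(1))
print(np.nanmedian(W[300:330,300:340,2]), np.nanmedian(W[230:280,170:190],(0,1)),np.nanmedian(W[230:280,450:480],(0,1)))
ob={n:np.nanmean(W[v-3:v+3,u-3:u+3],(0,1)).round(3) for n,(u,v) in dict(carton=(320,135),jar=(374,132)).items()};print(ob)
a=cv2.resize(im[185:330,250:400],None,fx=4,fy=4,interpolation=cv2.INTER_CUBIC)[:, :600]
b=np.hstack([cv2.resize(im[145:200,125:215],(400,244)),cv2.resize(im[140:190,415:505],(400,222+22))])
o=np.zeros((600,800,3),np.uint8); a=cv2.resize(a,(368,356)); o[:356,:368]=a;o[356:,:]=b
a2=cv2.resize(im[330:395,385:460],(400,347));o[:347,400:]=a2
save('crop1',np.clip(o*1.6,0,255).astype(np.uint8))
E
```

```text
A 176 [0.6195 0.0113 0.0412] [0.62   0.0117] [10.5 79.4] 124.2
   18-30 35 [0.6185 0.0325 0.0224]
B 170 [0.4298 0.0884 0.0413] [0.4303 0.0887] [79.6 10. ] -168.5
   18-30 30 [0.4537 0.11   0.0217]
C 168 [ 0.4436 -0.0875  0.0416] [ 0.4435 -0.0881] [80.1 10. ] -122.6
   18-30 26 [ 0.4451 -0.1238  0.0213]
red 197 [ 0.2801 -0.2297  0.0402] [ 0.2795 -0.2303] [11.8 80.2] 126.3
   18-30 55 [ 0.2829 -0.2142  0.0236]
L 2261 [0.5647 0.3278 0.0311] [0.548  0.3208] [303.  196.4] -171.3 ((547.966796875, 320.81976318359375), (303.0213317871094, 196.43492126464844), 6.492434024810791)
R 1984 [ 0.5577 -0.328   0.0308] [ 0.5404 -0.3275] [193.4 283.5] -177.8 ((540.3737182617188, -327.47393798828125), (193.4354248046875, 283.5364074707031), 89.15545654296875)
Ls 194 [0.714  0.3385 0.071 ] [0.7146 0.3393] [11.8 80.5] -83.5
Rs 175 [ 0.7166 -0.3276  0.0712] [ 0.7165 -0.3286] [81.3 11.2] -90.4
-0.0001569827661154349 [0.52761711 0.32637419 0.00394411] [ 0.51053954 -0.33325909  0.00389393]
{'carton': array([ 0.795, -0.004,  0.029]), 'jar': array([ 0.784, -0.123,  0.084])}
```

View pics/crop1.png

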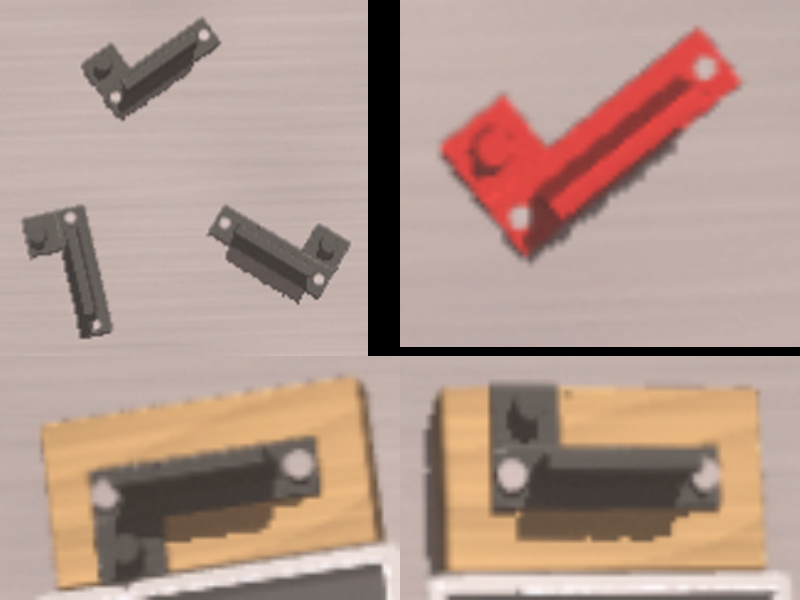

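Pixels in the top view:
- Dark right-hand bracket: A (312,212).
- Dark left-hand brackets: B (280,293) and C (362,287).
- Red (420,356) and purple (220,365) look-alikes: excluded by colour.

The crop confirms the hands. The pan at +y has its sample's ear towards the pan, so it is the left-hand pan. The pan at −y has its ear pointing away, so it is the right-hand pan. Web heights (41 mm) and sizes (80 × 10 mm) match the description. I'll start with B.

Request:
drive_tool(increments=[0,0,0,-0.118,-1,0,0,0,-0.118,-1,0,0,0,-0.118,-1,0,0,0,-0.118,-1,-1.03,-4.12,0.7,0,-1,-1.03,-4.12,0.7,0,-1,-1.03,-4.12,0.7,0,-1,-1.03,-4.12,0.7,0,-1,-1.03,-4.12,0.7,0,-1,-1.03,-4.12,0.7,0,-1,-1.03,-4.12,0.7,0,-1,-1.03,-4.12,0.7,0,-1,-1.03,-4.12,0.7,0,-1,-1.03,-4.12,0.7,0,-1,-1.03,-4.12,0.7,0,-1,-1.03,-4.12,0.7,0,-1,-1.03,-4.12,0.7,0,-1,-1.03,-4.12,0.7,0,-1], force=25)

```text
t: 1.9
position: [0.4308, 0.0878, 0.1071]
orientation: [0.0, -0.1, 0.995, 0.0]
force: [0.7, 0.5, -0.2]
opening: 0.0939
```

```bash
cat > g.py <<'E'
import sys; from h import *
from scipy.spatial.transform import Rotation as Ro
def go(x,y,z,axis):
    s=robot.sense(); q=s['orientation']; R=Ro.from_quat([*q[1:],q[0]]).as_matrix(); p=s['position']
    yaw=np.degrees(np.arctan2(R[1,0],R[0,0])); dy=(axis-yaw+90)%180-90
    n=np.radians(yaw+dy); X=np.array([np.cos(n),np.sin(n),0]);Y=np.array([np.sin(n),-np.cos(n),0]);D=np.array([x,y,z])-p
    print('t',round(s['t'],2),'pos',p.round(4),'tilt',np.round(R[2,2],4),'yaw',yaw.round(1),'open',round(s['opening'],4),'F',s['force'].round(1))
    print('q6',s['joint_pos'][5].round(2),'turn',-np.radians(dy).round(3),'then shift cm',(100*np.array([D@X,D@Y,-D[2]])).round(2), '| before turn', (100*R.T@D).round(2))
go(*map(float,sys.argv[1:]))
E
python3 g.py .430 .0885 .012 11.5
```

```text
t 1.9 pos [0.4308 0.0878 0.1071] tilt -1.0 yaw -168.5 open 0.0939 F [ 0.7  0.5 -0.2]
q6 -1.83 turn -0.001 then shift cm [0.06 0.08 9.51] | before turn [0.06 0.08 9.51]
```

Request:
drive_tool(increments=[0.06,0.08,3,0,-1,0,0,3,0,-1,0,0,2,0,-0.3,0,0,1.5,0,0.2,0,0,0,0,1,0,0,0,0,1,0,0,0,0,1,0,0,0,0,1,0,0,0,0,1,0,0,0,0,1], force=25)

```text
t: 2.9
position: [0.4301, 0.0902, 0.0129]
orientation: [0.0, -0.1, 0.995, -0.0]
force: [0.4, -0.2, -0.5]
opening: 0.0336
```

```bash
python3 - <<'E'
import numpy as np
a=np.radians(6.5);c=np.array([.534,.3185]);Y=np.array([-np.sin(a),np.cos(a)]);print(c+.028*Y,c-.028*Y)
E
python3 g.py .5308 .3463 .10 6.5
```

```text
[0.53083031 0.34632001] [0.53716969 0.29067999]
t 2.9 pos [0.4301 0.0902 0.0129] tilt -1.0 yaw -168.5 open 0.0336 F [ 0.4 -0.2 -0.5]
q6 -1.82 turn 0.087 then shift cm [-12.9   24.3   -8.71] | before turn [-14.97  23.09  -8.7 ]
```

Request:
drive_tool(increments=[0,0,0,0,1,0,0,0,0,1,0,0,0,0,1,0,0,0,0,1,0,0,0,0,1,0,0,-1,0,1,0,0,-2.5,0,1,0,0,-3,0,1,0,0,-2.2,0.087,1])

```text
t: 3.8
position: [0.43, 0.0903, 0.1014]
orientation: [0.001, -0.056, 0.998, 0.0]
force: [0.0, -0.3, -2.1]
opening: 0.0102
```

```bash
python3 g.py .5308 .3463 .017 6.5
```

```text
t 3.8 pos [0.43   0.0903 0.1014] tilt -1.0 yaw -173.6 open 0.0102 F [ 0.  -0.3 -2.1]
q6 -1.73 turn -0.002 then shift cm [-12.91  24.29   8.44] | before turn [-12.84  24.32   8.46]
```

Request:
drive_tool(increments=[-1.85,3.47,0,0,1,-1.85,3.47,0,0,1,-1.85,3.47,0,0,1,-1.85,3.47,0,0,1,-1.85,3.47,0,0,1,-1.85,3.47,0,0,1,-1.8,3.47,0,0,1,0,0,0,0,1,0,0,2.5,0,1,0,0,2.5,0,1,0,0,2,0,1,0,0,0.9,0,1,0,0,0,0,1])

```text
t: 5.1
position: [0.5292, 0.3453, 0.0192]
orientation: [-0.002, -0.056, 0.998, -0.001]
force: [0.3, -0.5, -0.8]
opening: 0.0098
```

```bash
python3 g.py .5308 .3463 .017 6.5
```

```text
t 5.1 pos [0.5292 0.3453 0.0192] tilt -1.0 yaw -173.5 open 0.0098 F [ 0.3 -0.5 -0.8]
q6 -1.28 turn -0.001 then shift cm [-0.17  0.09  0.22] | before turn [-0.17  0.09  0.22]
```

Request:
drive_tool(increments=[0,0,0.15,0,1,0,0,0,0,1,0,0,0,0,0.4,0,0,0,0,0.4,0,0,0,0,0.4,0,0,0,0,0.4,0,0,-2,0,0.4,0,0,-3,0,0.4,0,0,-3.5,0,-1])

```text
t: 6.0
position: [0.5295, 0.3457, 0.1037]
orientation: [-0.001, -0.057, 0.998, -0.0]
force: [0.1, 0.7, 0.3]
opening: 0.0332
```

```bash
python3 g.py .4436 -.0878 .10 57.4
```

```text
t 6.0 pos [0.5295 0.3457 0.1037] tilt -1.0 yaw -173.5 open 0.0332 F [0.1 0.7 0.3]
q6 -1.28 turn -0.889 then shift cm [ 41.15 -16.12   0.37] | before turn [ 13.44 -42.1    0.44]
```

Request:
drive_tool(increments=[1.22,-3.83,0,0,-1,1.22,-3.83,0,0,-1,1.22,-3.83,0,0,-1,1.22,-3.83,0,0,-1,1.22,-3.83,0,0,-1,1.22,-3.83,0,0,-1,1.22,-3.83,0,0,-1,1.22,-3.83,0,0,-1,1.22,-3.83,0,0,-1,1.22,-3.83,0,0,-1,1.22,-3.83,0,0,-1,0,0,0,0.14,-1,0,0,0,0.14,-1,0,0,0,0.14,-1,0,0,0,0.14,-1,0,0,0,0.14,-1,0,0,0,0.14,-1,0,0,0,0.14,-1,0,0,0,0.14,-1,0,0,0,0.14,-1])

```text
t: 8.0
position: [0.4448, -0.0877, 0.1041]
orientation: [0.0, 0.545, 0.838, 0.0]
force: [0.1, 0.4, 0.0]
opening: 0.094
```

Request:
drive_tool(increments=[0,0,0,0.14,-1,0,0,0,0.14,-1,0,0,0,0.14,-1,0,0,0,0.14,-1,0,0,0,0.14,-1,0,0,0,0.14,-1,0,0,0,0.14,-1,0,0,0,0,-1])

```text
t: 8.8
position: [0.4448, -0.0877, 0.1041]
orientation: [0.0, 0.874, 0.486, 0.0]
force: [-0.3, 0.3, -0.6]
opening: 0.094
```

```bash
python3 g.py .4436 -.0878 .012 57.4
python3 - <<'E'
from m import *
im,d,W=cloud("top");save('top1',im[150:400,100:540])
for n,r in dict(C=(330,398,262,312),B=(140,225,195,315)).items():
    S,c,c2,wh,a=web(W,r,.038,.06); print(n,len(S),c.round(4),c2.round(4),np.round(wh,1),a.round(1))
E
```

```text
t 8.8 pos [ 0.4448 -0.0877  0.1041] tilt -1.0 yaw 58.2 open 0.094 F [-0.3  0.3 -0.6]
q6 0.11 turn 0.013 then shift cm [-0.08 -0.1   9.21] | before turn [-0.08 -0.1   9.21]m.py:6: RuntimeWarning: Mean of empty slice.
  c=S.mean(0); q=np.linalg.svd(S[:,:2]-c[:2],full_matrices=False)[2][0]
  ret = um.true_divide(
Traceback (most recent call last):
  File "m.py", line 6, in web
    c=S.mean(0); q=np.linalg.svd(S[:,:2]-c[:2],full_matrices=False)[2][0]
                   ~~~~~~~~~~~~~~~~~~~~~~~~~~~~~~~~~~~~~~~~~~~~~~~~~~~^^^
IndexError: index 0 is out of bounds for axis 0 with size 0
```

View pics/top1.png

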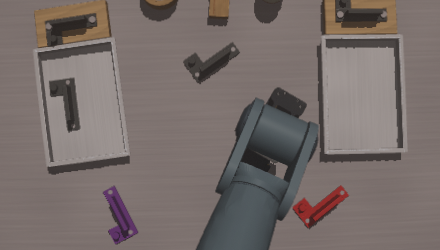

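B lies flat in the left pan (crop pixel 68,105). The arm hides C, but nothing has touched it, so I'll pick it.

Request:
drive_tool(increments=[-0.1,-0.1,3,0.013,-1,0,0,3,0,-1,0,0,2,0,-0.3,0,0,1.15,0,0.2,0,0,0,0,1,0,0,0,0,1,0,0,0,0,1,0,0,0,0,1,0,0,0,0,1,0,0,0,0,1,0,0,0,0,1,0,0,0,0,1,0,0,0,0,1,0,0,0,0,1,0,0,0,0,1])

```text
t: 10.35
position: [0.4434, -0.088, 0.0124]
orientation: [-0.0, 0.877, 0.48, -0.0]
force: [-0.2, -0.3, 0.4]
opening: 0.0101
```

Request:
drive_tool(increments=[0,0,-1,0,1,0,0,-2.5,0,1,0,0,-3,0,1,0,0,-2.2,0.127,1,0,0,0,0.127,1,0,0,0,0.127,1,0,0,0,0.127,1,0,0,0,0.127,1,0,0,0,0.127,1,0,0,0,0.127,1,0,0,0,0,1])

```text
t: 11.45
position: [0.4432, -0.0878, 0.0997]
orientation: [-0.0, 0.998, 0.057, -0.0]
force: [0.1, 0.9, -1.8]
opening: 0.0099
```

```bash
python3 g.py .5372 .2907 .017 6.5
```

```text
t 11.45 pos [ 0.4432 -0.0878  0.0997] tilt -1.0 yaw 6.5 open 0.0099 F [ 0.1  0.9 -1.8]
q6 1.01 turn -0.0 then shift cm [ 13.63 -36.54   8.27] | before turn [ 13.62 -36.55   8.27]
```

Request:
drive_tool(increments=[1.36,-3.65,0,0,1,1.36,-3.65,0,0,1,1.36,-3.65,0,0,1,1.36,-3.65,0,0,1,1.36,-3.65,0,0,1,1.36,-3.65,0,0,1,1.36,-3.65,0,0,1,1.36,-3.65,0,0,1,1.36,-3.65,0,0,1,1.36,-3.65,0,0,1,0,0,0,0,1,0,0,0,0,1,0,0,2.5,0,1,0,0,2.5,0,1,0,0,2,0,1,0,0,0.9,0,1,0,0,0,0,1])

```text
t: 13.15
position: [0.5362, 0.2887, 0.0192]
orientation: [0.0, 0.998, 0.056, -0.002]
force: [0.7, 0.1, -1.4]
opening: 0.0096
```

```bash
python3 g.py .5372 .2907 .0165 6.5
```

```text
t 13.15 pos [0.5362 0.2887 0.0192] tilt -1.0 yaw 6.4 open 0.0096 F [ 0.7  0.1 -1.4]
q6 1.77 turn -0.001 then shift cm [ 0.12 -0.19  0.27] | before turn [ 0.12 -0.19  0.26]
```

Request:
drive_tool(increments=[0,0,0.2,0,1,0,0,0,0,1,0,0,0,0,0.4,0,0,0,0,0.4,0,0,0,0,0.4,0,0,0,0,0.4,0,0,-2,0,0.4,0,0,-3,0,0.4,0,0,-3.5,0,-1,0,0,0,0,-1])

```text
t: 14.15
position: [0.5411, 0.2914, 0.1094]
orientation: [-0.001, 0.998, 0.056, 0.005]
force: [0.2, -0.0, 0.2]
opening: 0.0408
```

```bash
python3 g.py .6197 .0115 .10 124.2
```

```text
t 14.15 pos [0.5411 0.2914 0.1094] tilt -0.9999 yaw 6.5 open 0.0408 F [ 0.2 -0.   0.2]
q6 1.77 turn 1.087 then shift cm [27.56  9.23  0.94] | before turn [ 4.64 28.69  0.93]
```

Request:
drive_tool(increments=[0.58,3.59,0,0,-1,0.58,3.59,0,0,-1,0.58,3.59,0,0,-1,0.58,3.59,0,0,-1,0.58,3.59,0,0,-1,0.58,3.59,0,0,-1,0.58,3.59,0,0,-1,0.58,3.59,0,0,-1,0,0,0,0.136,-1,0,0,0,0.136,-1,0,0,0,0.136,-1,0,0,0,0.136,-1,0,0,0,0.136,-1,0,0,0,0.136,-1,0,0,0,0.136,-1,0,0,0,0.136,-1,0,0,0,0,-1,0,0,0,0,-1])

```text
t: 15.95
position: [0.6156, 0.01, 0.1029]
orientation: [0.0, 0.884, -0.467, -0.0]
force: [0.2, 0.8, -0.5]
opening: 0.0939
```

```bash
python3 g.py .6197 .0115 .012 124.2
python3 - <<'E'
from m import *
im,d,W=cloud("top");save('top2',cv2.resize(im[180:330,130:330],None,fx=3,fy=3))
for r in [(150,185,200,310),(185,215,200,310)]:
    S,c,c2,wh,a=web(W,r,.037,.06); print(len(S),c.round(4),c2.round(4),np.round(wh,1),a.round(1))
E
```

```text
t 15.95 pos [0.6156 0.01   0.1029] tilt -1.0 yaw -55.7 open 0.0939 F [ 0.2  0.8 -0.5]
q6 2.38 turn 0.002 then shift cm [ 0.11 -0.43  9.09] | before turn [ 0.11 -0.44  9.09]
194 [0.5293 0.3462 0.0452] [0.4866 0.3377] [169.2  17.1] -172.1
186 [0.5371 0.2904 0.045 ] [0.5318 0.2846] [ 44.8 244.7] -177.4
```

View pics/top2.png

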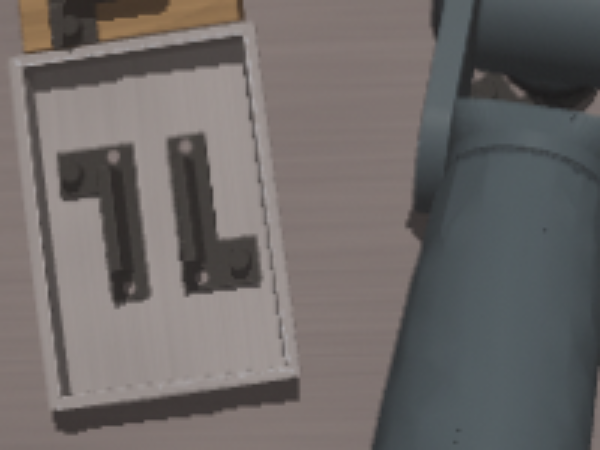

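Both left-hand brackets lie flat and apart in the left pan, at crop pixels (115,225) and (210,220), with web tops at about 45 mm. Next is A.

Request:
drive_tool(increments=[0.1,-0.4,3,0,-1,0,0,3,0,-1,0,0,2,0,-0.3,0,0,1.05,0,0.2,0,0,0,0,1,0,0,0,0,1,0,0,0,0,1,0,0,0,0,1,0,0,0,0,1,0,0,0,0,1,0,0,0,0,1,0,0,0,0,1,0,0,0,0,1,0,0,0,0,1,0,0,0,0,1])

```text
t: 17.5
position: [0.6196, 0.0112, 0.0129]
orientation: [0.0, 0.883, -0.468, -0.0]
force: [-1.3, -0.7, 0.6]
opening: 0.0097
```

Request:
drive_tool(increments=[0,0,-1,0,1,0,0,-2.5,0,1,0,0,-3,0,1,0,0,-2.2,0,1,0,0,0,0,1])

```text
t: 18.0
position: [0.6225, 0.011, 0.1043]
orientation: [-0.001, 0.883, -0.468, 0.004]
force: [-0.6, -1.3, -1.1]
opening: 0.0098
```

```bash
python3 g.py .5345 -.326 .017 89.5
```

```text
t 18.0 pos [0.6225 0.011  0.1043] tilt -1.0 yaw -55.9 open 0.0098 F [-0.6 -1.3 -1.1]
q6 2.38 turn 0.604 then shift cm [33.77  8.51  8.73] | before turn [22.91 26.24  8.7 ]
```

Request:
drive_tool(increments=[2.29,2.62,0,0,1,2.29,2.62,0,0,1,2.29,2.62,0,0,1,2.29,2.62,0,0,1,2.29,2.62,0,0,1,2.29,2.62,0,0,1,2.29,2.62,0,0,1,2.29,2.62,0,0,1,2.29,2.62,0,0,1,2.29,2.62,0,0,1,0,0,0,0.121,1,0,0,0,0.121,1,0,0,0,0.121,1,0,0,0,0.121,1,0,0,0,0.12,1,0,0,0,0,1])

```text
t: 19.6
position: [0.5306, -0.3246, 0.0983]
orientation: [-0.0, -0.704, 0.71, 0.001]
force: [0.7, 0.3, -2.4]
opening: 0.0096
```

```bash
python3 g.py .5345 -.326 .017 89.5
```

```text
t 19.6 pos [ 0.5306 -0.3246  0.0983] tilt -1.0 yaw -90.5 open 0.0096 F [ 0.7  0.3 -2.4]
q6 2.42 turn 0.0 then shift cm [ 0.14 -0.39  8.13] | before turn [ 0.15 -0.41  8.13]
```

Request:
drive_tool(increments=[0,0,2.5,0,1,0,0,2.5,0,1,0,0,2,0,1,0,0,0.8,0,1,0,0,0,0,1,0,0,0,0,1])

```text
t: 20.2
position: [0.5318, -0.3256, 0.0226]
orientation: [0.0, -0.704, 0.71, -0.001]
force: [0.2, -0.1, -2.0]
opening: 0.0096
```

```bash
python3 g.py .5305 -.326 .0165 89.5
```

```text
t 20.2 pos [ 0.5318 -0.3256  0.0226] tilt -1.0 yaw -90.4 open 0.0096 F [ 0.2 -0.1 -2. ]
q6 2.42 turn 0.001 then shift cm [0.04 0.12 0.61] | before turn [0.04 0.13 0.61]
```

Request:
drive_tool(increments=[0,0,0.4,0,1,0,0,0.1,0,1,0,0,0,0,1,0,0,0,0,1])

```text
t: 20.6
position: [0.5315, -0.3254, 0.0173]
orientation: [0.0, -0.704, 0.71, -0.0]
force: [-0.7, -0.0, -1.7]
opening: 0.0099
```

Now I'll release, rise, and back away towards the free area so the final look is unobstructed.

Request:
drive_tool(increments=[0,0,0.05,0,1,0,0,0,0,0.3,0,0,0,0,0.3,0,0,0,0,0.3,0,0,0,0,0.3,0,0,0,0,0.3,0,0,-2,0,0.3,0,0,-3,0,0.3,0,0,-4,0,0.3,0,0,-4,0,0.3,-3.5,0,0,0,0.3,-3.5,0,0,0,0.3,-3.5,0,0,0,0.3,-3.5,0,0,0,0.3,-3.5,0,0,0,0.3,-3.5,0,0,0,0.3,-3.5,0,0,0,0.3,0,0,0,0,0.3,0,0,0,0,0.3])

```text
t: 22.5
position: [0.5295, -0.0903, 0.1465]
orientation: [-0.006, 0.71, -0.704, -0.002]
force: [-0.2, -0.0, 1.3]
opening: 0.0327
```

Run:
```python
from m import *
im,d,W=cloud("top");save('top3',im); s=robot.sense();print(s['t'],s['position'],s['force'])
for r in [(150,185,215,300),(185,212,215,300),(435,495,210,285)]:
    S,c,c2,wh,a=web(W,r,.037,.06); print(len(S),c.round(4),c2.round(4),np.round(wh,1),a.round(1))
```

```text
22.55 [ 0.52960218 -0.09084378  0.14650862] [ 0.47546785  0.01507623 -0.79993188]
192 [0.5297 0.3463 0.045 ] [0.5307 0.347 ] [80.9 12. ] -173.0
180 [0.537  0.2906 0.0452] [0.5374 0.2912] [81.1 10.8] -173.2
165 [ 0.5321 -0.3216  0.0454] [ 0.532  -0.3234] [78.7  9.7] -90.6
```

View pics/top3.png

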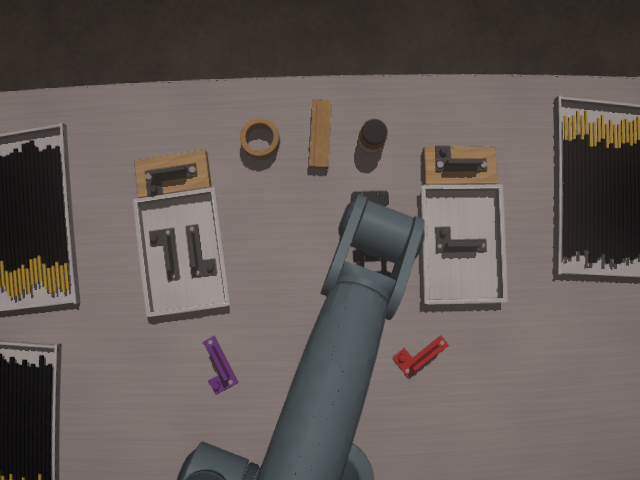

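The picture shows all three flat in the correct pans: left pan (170,253) and (198,250), right pan (460,245). The ring, carton, jar, and the red and purple look-alikes haven't moved.

```bash
python3 -c "
from workcell import robot; print(robot.hand_in())"
```

```text
the job is handed in; nothing more can be done
None
```

All three dark brackets are sorted and the job is handed in at about 22.6 s of the 64 s limit. The two left-hand brackets are in the +y pan, whose sample's ear points towards the pan. The right-hand bracket is in the −y pan, whose sample's ear points away from it.

- **Flatness:** In the last top view the web tops measure 45 mm above the table, against 46 mm expected for a bracket lying on the pan floor. The brackets are clear of the rims and each other.
- **Other objects:** The ring, carton, jar and the red and purple look-alikes look unmoved in the last view, compared with the first picture.
- **Forces:** Wrist force readings stayed below about 3 N. The robot ended about 0.15 m above the table, touching nothing.
- **Disagreements:** The arm's measured position was off its target by up to about 7 mm right after some fast moves. I corrected this before each grasp and again while lowering the last bracket. No check failed on the final placements. One earlier check script stopped with an error because the arm hid the next bracket, so I picked that one from the first measurement.

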